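Clear the hardware corner of the garage bench

ROBOT

A 6-joint arm with a two-finger parallel gripper is mounted at the origin on the work surface. World frame = base frame: x ahead of the robot, y to its left, z up, the work surface at z = 0. Lengths are in m, angles in rad, forces in N, time in s.
With the tool pointing down it reaches from about 0.325 to 0.9 m from the base axis. Payload 3.5 kg.
Tool frame: the origin (TCP) lies on the centre line of the jaws, within the pads' length; the fingertips stand 11 mm ahead of it and the grasp point (between the pads) lies 8 mm behind it; z points along the fingers, y is the line along which they close (so a half turn about z gives the same grasp; the last joint's range is limited). The gripper opens to 85 mm and grips with 20 to 120 N. Pads are 22 mm wide; open, the fingers measure 114 mm over their backs; the gripper's body (76 mm by 85 mm) begins 54 mm behind the grasp point. The pads swing forward as they close: fully open they stand 13 mm farther back than shut.
Start: joints at [1.148, 0.276, -0.026, 1.268, 0, 1.467], TCP at [0.196, 0.593, 0.242] pointing down, gripper open.
Joint ranges: [-3.12, 3.12], [-0.85, 1.88], [-1.08, 1.24], [-1.95, 2.15], [-1.57, 1.53], [-3.14, 3.14]. Speed limits (rad/s): [2.57, 2.57, 3.14, 3.14, 3.14, 3.14].

INTERFACE

Orientations are given as a unit quaternion [w, x, y, z].
In Python, from cell import r gives the robot as it stands. Calls block until the motion is done:
- r.move_ptp(position, orientation): joint-space move of the TCP to a pose.
- r.movel(position, frame=None, vel=0.15): straight line of the TCP; frame=None keeps the orientation; vel is the mean speed in m/s.
- r.move_j(angles): joint-space move.
- r.grip(opening): finger opening in m; the grip force is fixed at half the most; returns when the fingers have stopped.
- r.wait(seconds).
- r.solve_ik(position, orientation): joint angles nearest the present ones, or None.
- r.sense(): the state.
- r.capture(name): name is "side" or "top"; returns a dict with "img" (480x640x3 uint8, blue, green, red), "mtx" (3x3 intrinsics, pixels), "rvec" (rotation vector, rad) and "tvec" (3), from world to camera coordinates, as OpenCV has them. Camera axes: x right, y down, z forward; pixel columns grow to the right and rows downward; lengths in m; the calibration is good to about 2 mm. A picture is of the moment at which its call begins. There is no depth.
A pose or a line that the arm cannot do raises r.PlanningError and nothing moves.
- r.finish_job(): hands the job in; it is judged then, once.
The state is a dict: "t": time; "joints": joint angles; "qd": joint speeds; "effort": joint torques, N m; "ee_pos": TCP position; "tcp_rot": TCP orientation; "contact_force": force on the tool from outside, world axes, zero at the start; "torque": the same for the moment, N m; "grip_width": finger opening in m; "grasp_force": force on a finger pad.
Only numpy, scipy, OpenCV 4.12 (cv2) and the standard library are available. Lean on these libraries where they do the work, as an engineer would, in place of code of your own. Each camera call takes 0.05 s, during which the arm holds its last target. There are 200 camera calls.

TASK

Tidy up after the bearing job: with the hand scoop, scoop all the loose bearing balls out of the shallow metal tray and tip them into the deep plastic bin (never touch the balls with the fingers), then stand the scoop back upright in the middle of its rubber mat. Also stand every squat clear screw jar with a steel lid upright on the low wooden shelf, in one straight row along the middle of the board, side by side with no more than a finger's width between neighbours. Leave the other things on the bench where they are.

Things in the scene. Friction and masses are not known exactly. Their poses are not given: they have to be found in the camera images.
- tray: shallow open aluminium tray, fixed, 240 (x) x 128 (y) x 30 mm high, walls and floor 4 mm thick (inside 232 x 120); its end wall nearest the robot (-x) is higher, 60 mm; origin under its centre on the bench, x is its long axis, pointing roughly away from the robot. The balls lie in the half nearer the robot
- bin: deep open grey plastic bin, fixed, 138 x 138 x 60 mm high, walls and floor 4 mm thick; origin under its centre, z up
- mat: black rubber mat, fixed, 120 x 110 x 3 mm, the scoop's place; origin under its centre
- scoop: steel hand scoop, 74 (x) x 64 (y) mm; floor 2 mm thick, sides 1.5 mm thick, 32 mm high, starting 18 mm behind the lip; back (+x) closed, 36 mm high; open mouth at -x, lip at x = -37 mm; origin under floor's centre. Upright wooden handle on the back end: bar 16 mm thick (x), 36 mm wide (y), centred at x = +29 mm, top 110 mm above the origin (grip 60 to 105 mm up, closing along x). About 160 g
- ball0: polished steel bearing ball, 22 mm diameter, 40 g, rolls; origin at its centre. Only some of the eight balls are there
- ball1: polished steel bearing ball, 22 mm diameter, 40 g, rolls; origin at its centre. Only some of the eight balls are there
- ball2: polished steel bearing ball, 22 mm diameter, 40 g, rolls; origin at its centre. Only some of the eight balls are there
- ball3: polished steel bearing ball, 22 mm diameter, 40 g, rolls; origin at its centre. Only some of the eight balls are there
- ball4: polished steel bearing ball, 22 mm diameter, 40 g, rolls; origin at its centre. Only some of the eight balls are there
- ball5: polished steel bearing ball, 22 mm diameter, 40 g, rolls; origin at its centre. Only some of the eight balls are there
- ball6: polished steel bearing ball, 22 mm diameter, 40 g, rolls; origin at its centre. Only some of the eight balls are there
- ball7: polished steel bearing ball, 22 mm diameter, 40 g, rolls; origin at its centre. Only some of the eight balls are there
- shelf: low wooden shelf (riser), fixed, board 150 (x, depth) x 310 (y, length) mm, flat top 60 mm above the bench; origin on the bench under its centre; the row runs along its y axis at x = 0
- jar0: squat closed clear jar with a steel lid, 58 mm diameter, 45 mm high; origin under its centre, z up; about 200 g. Three or four of the jars are there
- jar1: squat closed clear jar with a steel lid, 58 mm diameter, 45 mm high; origin under its centre, z up; about 200 g. Three or four of the jars are there
- jar2: squat closed clear jar with a steel lid, 58 mm diameter, 45 mm high; origin under its centre, z up; about 200 g. Three or four of the jars are there
- jar3: squat closed clear jar with a steel lid, 58 mm diameter, 45 mm high; origin under its centre, z up; about 200 g. Three or four of the jars are there
- spray: white spray can, 50 mm diameter, 150 mm high, bystander; origin under its centre
- tape: roll of grey tape lying flat, 90 mm diameter, 24 mm high, bystander
- measure: black tape measure, 65 x 34 x 60 mm, bystander
- offcut: wood offcut 160 x 45 x 35 mm, bystander
- driver: screwdriver lying down, bystander

How it is judged:
By the outcome, as a careful person would: the job done as asked, in the order asked, and still so for the second after the job is handed in, with the robot touching nothing.
Of ball0, ball1, ball2, ball3, ball4, ball5, ball6, ball7 only 5 to 8 are there at a start; the rules pass over those that are not, and their reading is None.
Of jar0, jar1, jar2, jar3 only 3 to 4 are there at a start; the rules pass over those that are not, and their reading is None.
At some moment in a run one of jar0, jar1, jar2, jar3, scoop may be knocked a few centimetres aside while the robot is not near it.
It also fails if it takes over 210 s, if anything falls off the work surface, if the arm or the gripper's body presses on something with over 40 N, if the wrist force passes 120 N, or if a joint passes its speed limit or range.

## Working session

There is one attempt and no reset: what is moved stays moved. The work goes in short steps, each a Python script; the robot and the scene stay as the last script left them, time stands still between calls to the robot, and variables do not carry over. Pictures are saved under pics/ and viewed, at most 14 in all, crops included, and the job is handed in when it is done.

```bash
ls; mkdir -p pics
python3 - <<'E'
from cell import r
import cv2,numpy as np
for n in("top","side"):
    c=r.capture(n);cv2.imwrite(f"pics/{n}0.png",c["img"])
    R=cv2.Rodrigues(np.array(c["rvec"],float))[0];print(n,np.round(c["mtx"],1).tolist(),(-R.T@np.array(c["tvec"]).ravel()).round(3),R.round(2).tolist())
print(r.sense())
E
```

```text
pics
top [[523.2, 0.0, 318.3], [0.0, 523.2, 243.9], [0.0, 0.0, 1.0]] [ 0.434 -0.056  1.182] [[-0.0, -1.0, -0.02], [-0.99, 0.0, -0.12], [0.12, 0.02, -0.99]]
side [[456.3, 0.0, 316.4], [0.0, 456.3, 235.6], [0.0, 0.0, 1.0]] [ 0.353 -0.625  0.783] [[0.92, -0.38, 0.0], [-0.29, -0.71, -0.64], [0.25, 0.59, -0.77]]
{'t': 0.1, 'joints': array([ 1.14763187e+00,  2.77127661e-01, -2.77541127e-02,  1.26799041e+00,
       -1.31645737e-06,  1.46740290e+00]), 'qd': array([-2.68608349e-03, -2.38031694e-03,  4.53728672e-03, -6.96113422e-04,
        6.86040415e-05,  1.80773854e-03]), 'effort': array([ 2.98004352e-04, -4.46707964e+01,  2.96128178e+01,  8.47203482e-03,
       -7.69349572e-05,  4.25342449e-06]), 'ee_pos': array([0.19619186, 0.59268837, 0.24122268]), 'tcp_rot': array([-2.69482790e-04,  1.59205093e-01,  9.87244985e-01, -1.00233329e-03]), 'contact_force': array([-1.02616708, -0.32605054, -0.74310523]), 'torque': array([0.063863  , 0.03431374, 0.00970347]), 'grasp_force': 0.0, 'grip_width': 0.0854995851843579}
```

View pics/top0.png

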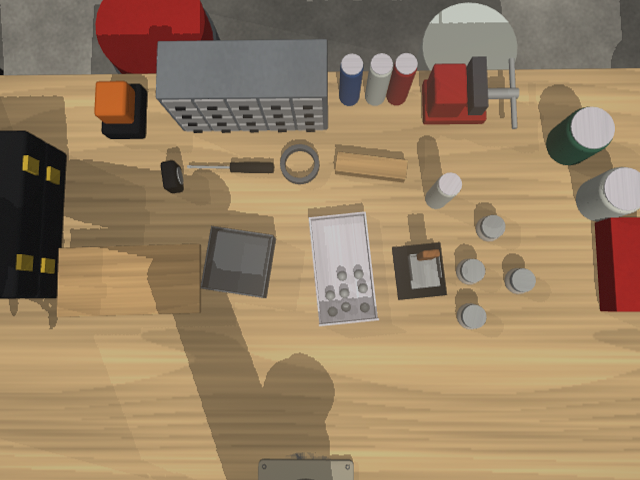

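View pics/side0.png

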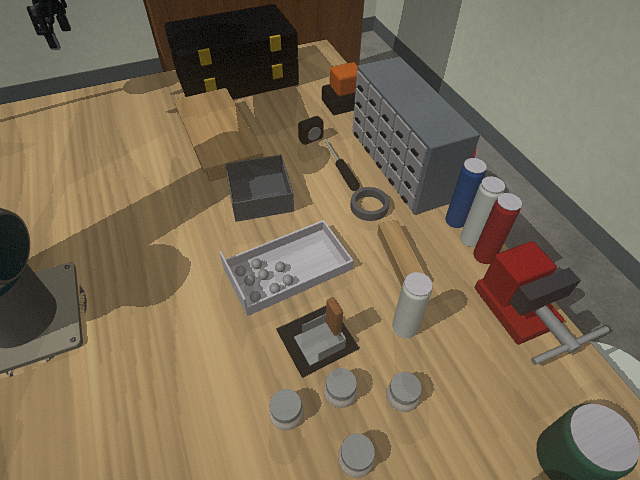

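The top view shows the bin at (240,262), the tray at (343,268) with 8 balls, and the scoop on its mat at (420,270). Four jars are at (491,227), (472,271), (521,281) and (473,316). The shelf board spans (58–200, 243–315). Next I'll enlarge the crops.

```bash
cat > h.py <<'E'
import cv2,numpy as np
from cell import r
def cap(n): 
    c=r.capture(n);c["R"]=cv2.Rodrigues(np.array(c["rvec"],float))[0];c["t"]=np.array(c["tvec"],float).ravel();c["C"]=-c["R"].T@c["t"];return c
def p2w(c,uv,z):
    uv=np.atleast_2d(np.array(uv,float));d=np.c_[uv,np.ones(len(uv))]@np.linalg.inv(np.array(c["mtx"])).T@c["R"]
    return c["C"]+d*((z-c["C"][2])/d[:,2])[:,None]
E
python3 - <<'E'
from h import *
i=cv2.imread("pics/top0.png")
a=cv2.resize(i[200:335,300:455],None,fx=5,fy=4.4,interpolation=cv2.INTER_CUBIC);
a=cv2.resize(i[200:335,300:460],None,fx=4,fy=4,interpolation=cv2.INTER_CUBIC);b=cv2.resize(i[215:335,50:285],None,fx=3.4,fy=3.4,interpolation=cv2.INTER_CUBIC)
cv2.imwrite("pics/a.png",a);cv2.imwrite("pics/b.png",b)
E
```

```text
(no output)
```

View pics/a.png

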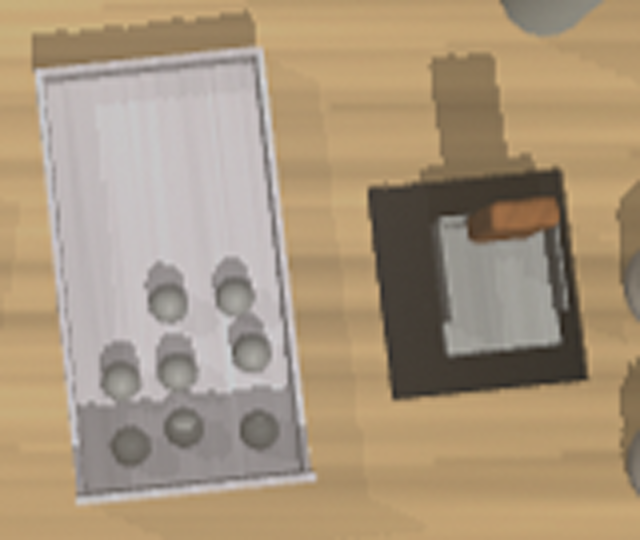

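View pics/b.png

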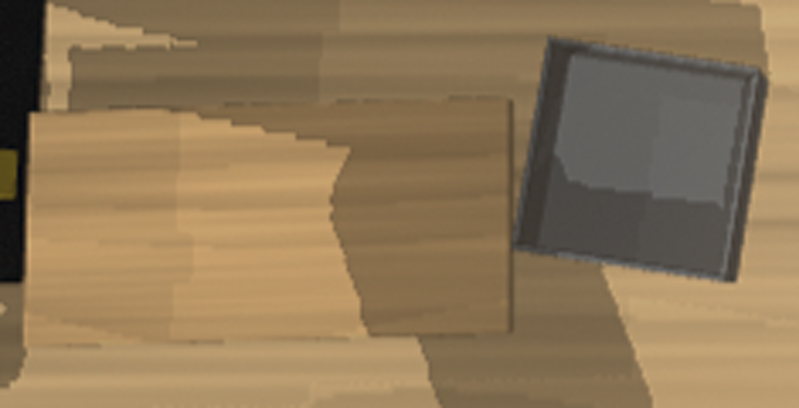

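The tray crop shows 8 balls in the near half. The scoop mouth faces the robot and the handle sits at crop (522,215). The shelf, bin and mat corners are all clear, so I'll compute positions and check the sizes.

```bash
cat >> h.py <<'E'
def jars(c):
    i=c["img"].astype(int);m=((i.max(2)-i.min(2)<22)&(i.mean(2)>110)).astype(np.uint8)*255
    out=[]
    for k in cv2.findContours(m,cv2.RETR_EXTERNAL,cv2.CHAIN_APPROX_NONE)[0]:
        (u,v),rad=cv2.minEnclosingCircle(k);w=p2w(c,(u,v),.045)[0]
        if 10<rad<16 and cv2.contourArea(k)>.7*np.pi*rad**2: out.append((round(u),round(v),round(rad,1),w.round(4)[:2]))
    return out
E
cat > m.py <<'E'
from h import *
c=cap("top")
A=lambda l:(np.array(l)+.5)/4-.5+[300,200]
B=lambda l:(np.array(l)+.5)/3.4-.5+[50,215]
def rep(n,P):
    P=P[:,:2];e=P-np.roll(P,-1,0);print(n,P.mean(0).round(4),"edges",np.linalg.norm(e,axis=1).round(3),"ang",np.degrees(np.arctan2(e[:,1],e[:,0])).round(1))
f=p2w(c,A([[38,68],[262,48]]),.03);g=p2w(c,A([[315,477],[77,500]]),.06)
rep("tray",np.r_[f,g])
rep("mat",p2w(c,A([[370,188],[560,170],[588,378],[395,398]]),.003))
rep("bin",p2w(c,B([[548,38],[766,70],[737,282],[516,247]]),.06))
rep("shelf",p2w(c,B([[28,112],[511,99],[512,332],[24,345]]),.06))
rep("handle top",p2w(c,A([[490,204],[557,197],[559,228],[492,236]]),.113))
print("lip",p2w(c,A([[448,356],[560,346]]),.005).round(4))
print("back-left rim",p2w(c,A([[440,216]]),.03).round(4))
print("balls",p2w(c,A([[168,302],[233,296],[251,351],[121,380],[177,370],[130,447],[184,428],[259,430]]),.015).round(3)[:,:2].tolist())
print(jars(c))
E
python3 m.py
```

```text
tray [ 0.5168 -0.0817] edges [0.125 0.237 0.127 0.238] ang [  94.8    5.6  -84.6 -174.7]
mat [ 0.5107 -0.2542] edges [0.108 0.118 0.108 0.119] ang [  95.2    6.   -84.2 -174.3]
bin [0.5279 0.1437] edges [0.142 0.136 0.142 0.135] ang [ 81.3  -7.3 -99.  172.6]
shelf [0.4889 0.3816] edges [0.312 0.148 0.311 0.148] ang [  91.3    1.7  -88.6 -177.7]
handle top [ 0.5376 -0.2601] edges [0.034 0.016 0.034 0.016] ang [  95.8    2.   -83.4 -177.9]
lip [[ 0.4698 -0.2361  0.005 ]
 [ 0.4752 -0.2985  0.005 ]]
back-left rim [[ 0.5459 -0.2296  0.03  ]]
balls [[0.5, -0.08], [0.503, -0.116], [0.473, -0.126], [0.457, -0.054], [0.462, -0.085], [0.42, -0.058], [0.43, -0.088], [0.429, -0.13]]
[(471, 272, 13.9, array([ 0.5047, -0.3583])), (406, 63, 11.3, array([ 0.9802, -0.2292])), (352, 64, 11.1, array([ 0.9792, -0.105 ]))]
```

```bash
cat >> h.py <<'E'
from scipy.spatial.transform import Rotation as Ro
TRAY=(np.array([.517,-.0818]),np.radians(5.4)); BIN=(np.array([.528,.1437]),np.radians(-8)); MAT=(np.array([.5107,-.2542]),np.radians(5.6)); SHELF=(np.array([.489,.3816]),np.radians(1.5))
H=.077  # TCP height above scoop origin
def w(F,x,y): a=F[1];return F[0]+np.array([[np.cos(a),-np.sin(a)],[np.sin(a),np.cos(a)]])@[x,y]
def tool(yaw,th=0,s=1):
    R=Ro.from_euler("ZY",[yaw,th]).as_matrix()
    return R,Ro.from_matrix(R@np.array([[0,s,0],[s,0,0],[0,0,-1.]])).as_quat(scalar_first=True)
def pose(ref,P,yaw,th,s=1):
    """TCP pose so that scoop-frame point ref sits at world P, scoop pitched th (deg, + = mouth up)"""
    R,q=tool(yaw,np.radians(th),s);return np.asarray(P,float)+R@(np.array([.029,0,H])-np.array(ref)),q
LIP=[-.037,0,0];REAR=[.037,0,0]
def F(): return np.array(r.sense()["contact_force"])
E
cat > t.py <<'E'
from h import *
for s in(1,-1):
    for n,(p,q) in dict(grab=pose([.029,0,0],[.5376,-.2601,.003],np.radians(5.5),0,s),start=pose(LIP,[*w(TRAY,.015,.018),.005],TRAY[1],-2,s),end=pose(LIP,[*w(TRAY,-.115,.018),.005],TRAY[1],-2,s),tilt=pose(REAR,[*w(TRAY,-.041,.018),.005],TRAY[1],25,s),lift=pose(REAR,[*w(TRAY,-.0,.018),.11],TRAY[1],25,s),
      b1=pose(LIP,[*w(BIN,-.02,0),.13],BIN[1],25,s),b2=pose(LIP,[*w(BIN,-.02,0),.055],BIN[1],25,s),b3=pose(LIP,[*w(BIN,-.02,0),.055],BIN[1],-60,s)).items():
        j=r.solve_ik(p,q);print(s,n,p.round(3),None if j is None else np.round(j,2))
E
python3 t.py
```

```text
1 grab [ 0.538 -0.26   0.08 ] [-0.56  0.36 -0.28  0.93  0.    0.92]
1 start [ 0.593 -0.057  0.084] [-0.21  0.33 -0.31  0.9   0.01  1.27]
1 end [ 0.464 -0.069  0.084] [-0.29  0.13 -0.58  0.83  0.01  1.18]
1 tilt [ 0.5   -0.065  0.078] [-0.19  0.5  -0.16  1.34 -0.12  1.31]
1 lift [ 0.54  -0.061  0.183] [-0.17  0.47  0.04  1.57 -0.11  1.33]
1 b1 [0.6   0.134 0.172] [0.07 0.59 0.21 1.62 0.09 1.76]
1 b2 [0.6   0.134 0.097] [0.07 0.65 0.14 1.49 0.09 1.76]
1 b3 [0.475 0.151 0.151] None
-1 grab [ 0.538 -0.26   0.08 ] [-0.56  0.36 -0.28  0.93  0.   -2.23]
-1 start [ 0.593 -0.057  0.084] [-0.21  0.33 -0.31  0.9   0.01 -1.87]
-1 end [ 0.464 -0.069  0.084] [-0.29  0.13 -0.58  0.83  0.01 -1.96]
-1 tilt [ 0.5   -0.065  0.078] [-0.19  0.5  -0.16  1.34 -0.12 -1.83]
-1 lift [ 0.54  -0.061  0.183] [-0.17  0.47  0.04  1.57 -0.11 -1.82]
-1 b1 [0.6   0.134 0.172] [ 0.07  0.59  0.21  1.62  0.09 -1.38]
-1 b2 [0.6   0.134 0.097] [ 0.07  0.65  0.14  1.49  0.09 -1.38]
-1 b3 [0.475 0.151 0.151] None
```

Run:
```python
from h import *
for yaw in(-8,82,-98,172):
  for z in(.055,.09):
    o=[]
    for th in(25,0,-30,-40,-50,-60,-75):
        p,q=pose(LIP,[*w((BIN[0],np.radians(yaw)),-.02,0),z],np.radians(yaw),th);j=r.solve_ik(p,q);o.append(None if j is None else np.round(j[3:],1).tolist())
    print(yaw,z,o)
```

```text
-8 0.055 [[1.5, 0.1, 1.8], [1.0, 0.0, 1.8], [0.4, -0.2, 1.9], [0.2, -0.3, 1.9], [-0.1, -0.4, 1.9], None, None]
-8 0.09 [[1.6, 0.1, 1.8], [1.1, 0.0, 1.8], [0.5, -0.2, 1.9], [0.3, -0.3, 1.9], [0.0, -0.4, 1.9], None, None]
82 0.055 [[1.2, -0.4, 0.6], [1.0, 0.0, 0.4], [0.9, 0.5, 0.0], [1.0, 0.7, -0.1], [1.1, 0.8, -0.3], [1.2, 1.0, -0.5], [1.5, 1.1, -1.0]]
82 0.09 [[1.3, -0.4, 0.6], [1.1, 0.0, 0.4], [1.0, 0.5, 0.0], [1.1, 0.7, -0.1], [1.1, 0.8, -0.3], [1.3, 1.0, -0.5], [1.6, 1.1, -1.0]]
-98 0.055 [[0.9, 0.4, 3.1], [1.0, 0.0, -2.9], [1.3, -0.5, -2.6], [1.5, -0.6, -2.4], [1.6, -0.7, -2.3], [1.8, -0.7, -2.1], [2.1, -0.8, -1.8]]
-98 0.09 [[1.0, 0.4, 3.1], [1.1, 0.0, -2.9], [1.4, -0.5, -2.6], [1.5, -0.6, -2.4], [1.7, -0.7, -2.3], [1.9, -0.7, -2.1], [2.2, -0.8, -1.8]]
172 0.055 [[0.4, -0.2, -1.2], [1.0, 0.0, -1.3], [1.6, 0.1, -1.4], [1.8, 0.1, -1.4], [2.0, 0.2, -1.4], None, None]
172 0.09 [[0.5, -0.2, -1.2], [1.1, 0.0, -1.3], [1.7, 0.1, -1.4], [1.9, 0.1, -1.4], [2.1, 0.2, -1.4], None, None]
```

Run:
```python
from h import *
p,q=pose([.029,0,0],[.5376,-.2601,.003],np.radians(5.5),0)
r.move_ptp(p+[0,0,.15],q)
c=cap("top")
old=cv2.imread("pics/top0.png");print("scoop diff",np.abs(c["img"][240:300,392:447].astype(int)-old[240:300,392:447]).mean())
r.grip(.05);r.movel(p+[0,0,.04]);r.movel(p,vel=.06)
c=cap("top");print(r.grip(0.0));s=r.sense();print(s["grip_width"],s["grasp_force"],s["contact_force"],s["ee_pos"],p,s["t"])
r.movel(p+[0,0,.09],vel=.08);print(r.sense()["contact_force"],r.sense()["grip_width"])
d=cap("side");t=cap("top");cv2.imwrite("pics/g.png",np.hstack([d["img"][200:440,200:420],t["img"][200:340,300:460].repeat(1,0)[:240] if 0 else cv2.resize(t["img"][200:335,300:460],(284,240))]).repeat(1,1))
```

```text
scoop diff 16.987070707070707
False
0.015243384967965349 61.53638005256653 [ 1.81774542 -0.41193454  0.3960671 ] [ 0.53828757 -0.26034704  0.08051834] [ 0.5376 -0.2601  0.08  ] 6.0083
[ 0.47999176 -0.24939454 -2.32510024] 0.015213256367622028
```

View pics/g.png

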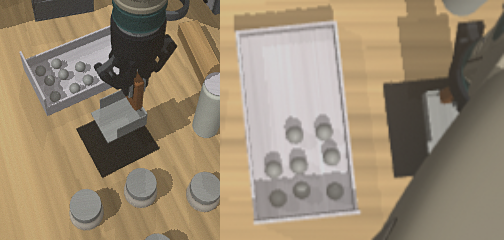

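The scoop is held level above the mat (handle near (137,90) in the left half), and all 8 balls are still in the tray. Starting the first scooping pass.

```bash
cat >> h.py <<'E'
def go(ref,P,yaw,th,v=.12):
    p,q=pose(ref,P,yaw,th);r.movel(p,frame=q,vel=v)
def scoop_pass(y,x0=.02,xend=-.1145,fmax=25,tilt=25):
    yaw=TRAY[1];z=.0065
    go(LIP,[*w(TRAY,x0,y),.11],yaw,0,.2);go(LIP,[*w(TRAY,x0,y),.02],yaw,-2,.15)
    b=F()
    while z>.0005 and (F()-b)[2]<4: go(LIP,[*w(TRAY,x0,y),z],yaw,-2,.03);z-=.001
    z+=.001;print("floor z",z,(F()-b).round(1))
    x=x0;log=[]
    ux=np.array([np.cos(yaw),np.sin(yaw),0])
    while x>xend:
        x=max(xend,x-(.02 if x>-.05 else .006));go(LIP,[*w(TRAY,x,y),z],yaw,-2,.08 if x>-.05 else .04);f=F()-b;log.append((round(x,4),*f.round(0)))
        if f@ux>fmax or np.hypot(*f[:2])>40: break
    print(log[-10:])
    # tilt about the rear edge
    xr=x+.074
    for k,th in enumerate((6,13,19,tilt)): go(REAR,[*w(TRAY,xr+.002*(k+1),y),z+.001+.0008*k],yaw,th,.06)
    r.wait(.4);go(REAR,[*w(TRAY,xr+.03,y),.04],yaw,tilt,.1)
    print("t",r.sense()["t"],F()-b)
E
python3 - <<'E'
from h import *
scoop_pass(.018)
d=cap("side");cv2.imwrite("pics/s1.png",cv2.resize(d["img"][190:340,190:390],None,fx=3,fy=3))
E
```

```text
floor z 0.0034999999999999996 [-1.   0.6  5.3]
[(-0.066, np.float64(5.0), np.float64(1.0), np.float64(7.0)), (-0.072, np.float64(4.0), np.float64(0.0), np.float64(8.0)), (-0.078, np.float64(5.0), np.float64(1.0), np.float64(8.0)), (-0.084, np.float64(5.0), np.float64(-0.0), np.float64(7.0)), (-0.09, np.float64(5.0), np.float64(0.0), np.float64(7.0)), (-0.096, np.float64(4.0), np.float64(-1.0), np.float64(7.0)), (-0.102, np.float64(4.0), np.float64(-0.0), np.float64(6.0)), (-0.108, np.float64(9.0), np.float64(1.0), np.float64(4.0)), (-0.114, np.float64(5.0), np.float64(-0.0), np.float64(6.0)), (-0.1145, np.float64(6.0), np.float64(0.0), np.float64(6.0))]
t 17.7833 [-0.93162783 -0.13827998 -2.28154714]
```

View pics/s1.png

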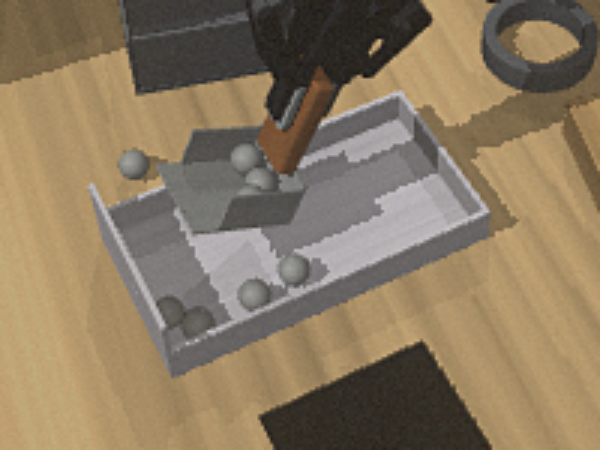

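One ball seems to be outside the tray at crop (133,163), 2–3 are in the scoop and 4 are still in the tray. I'll check whether the loose ball is moving.

```bash
cat > balls.py <<'E'
from h import *
def near(c,u,v,h=14):
    u,v=int(u),int(v);return c["img"][v-h:v+h,u-h:u+h]
ref=cv2.imread("pics/side0.png")
for k in range(3):
    c=cap("side");d=np.abs(c["img"].astype(int)-ref).max(2)[150:300,190:262]
    g=c["img"].astype(int);m=((g.max(2)-g.min(2)<14)&(g.mean(2)>70)).astype(np.uint8)[200:275,205:250]
    n,l,st,ce=cv2.connectedComponentsWithStats(m)
    print(r.sense()["t"],[(s[4],(q+[205,200]).round(1).tolist(),p2w(c,q+[205,200],.011)[0].round(3)[:2].tolist()) for s,q in zip(st[1:],ce[1:]) if 8<s[4]<150])
    if k==0:r.wait(.1)
t=cap("top");print(r.sense()["t"])
cv2.imwrite("pics/s2.png",np.vstack([cv2.resize(c["img"][190:300,190:350],(640,440))[:300],cv2.resize(t["img"][200:335,240:420],None,fx=3.55,fy=2.2)[:, :640][:297]]))
E
python3 balls.py
```

```text
17.8833 [(np.int32(21), [241.1, 201.1], [0.479, 0.134]), (np.int32(69), [234.1, 244.3], [0.428, 0.014])]
18.0333 [(np.int32(22), [241.1, 201.1], [0.479, 0.134]), (np.int32(69), [234.0, 244.3], [0.428, 0.014])]
18.0833 [(np.int32(21), [241.2, 201.1], [0.479, 0.134]), (np.int32(69), [234.0, 244.2], [0.428, 0.015])]
18.1333Traceback (most recent call last):
  File "balls.py", line 12, in <module>
    cv2.imwrite("pics/s2.png",np.vstack([cv2.resize(c["img"][190:300,190:350],(640,440))[:300],cv2.resize(t["img"][200:335,240:420],None,fx=3.55,fy=2.2)[:, :640][:297]]))
                              ~~~~~~~~~^^^^^^^^^^^^^^^^^^^^^^^^^^^^^^^^^^^^^^^^^^^^^^^^^^^^^^^^^^^^^^^^^^^^^^^^^^^^^^^^^^^^^^^^^^^^^^^^^^^^^^^^^^^^^^^^^^^^^^^^^^^^^^^^^^
    return _nx.concatenate(arrs, 0, dtype=dtype, casting=casting)
           ~~~~~~~~~~~~~~~^^^^^^^^^^^^^^^^^^^^^^^^^^^^^^^^^^^^^^^
ValueError: all the input array dimensions except for the concatenation axis must match exactly, but along dimension 1, the array at index 0 has size 640 and the array at index 1 has size 639
```

```bash
cat >> h.py <<'E'
def pour(yb=0):
    s=r.sense();p=np.array(s["ee_pos"]);r.movel([p[0],p[1],p[2]+max(0,.19-p[2])],vel=.12)
    yaw=BIN[1];P=lambda z,x=-.02:[*w(BIN,x,yb),z]
    go(LIP,P(.135),yaw,25,.15);go(LIP,P(.06),yaw,25,.12)
    for th in(10,0,-8,-16,-25,-36,-48): go(LIP,P(.06,-.02 if th>-9 else -.01),yaw,th,.08)
    r.wait(.8);print("pour t",r.sense()["t"])
    go(LIP,P(.10,-.01),yaw,-48,.1);go(LIP,P(.14,-.01),yaw,0,.15)
def look(name):
    c=cap("side");t=cap("top")
    a=cv2.resize(c["img"][150:310,190:400],(640,488))[:300] if 0 else cv2.resize(c["img"][145:320,195:385],(400,368));b=cv2.resize(t["img"][200:340,195:392],(400,284))
    cv2.imwrite(f"pics/{name}.png",np.hstack([a,np.vstack([b,np.zeros((84,400,3),np.uint8)])]))
E
python3 - <<'E'
from h import *
pour()
go(LIP,[*w(BIN,.11,0),.2],BIN[1],0,.2)
look("s3")
E
```

```text
pour t 24.6833
```

View pics/s3.png

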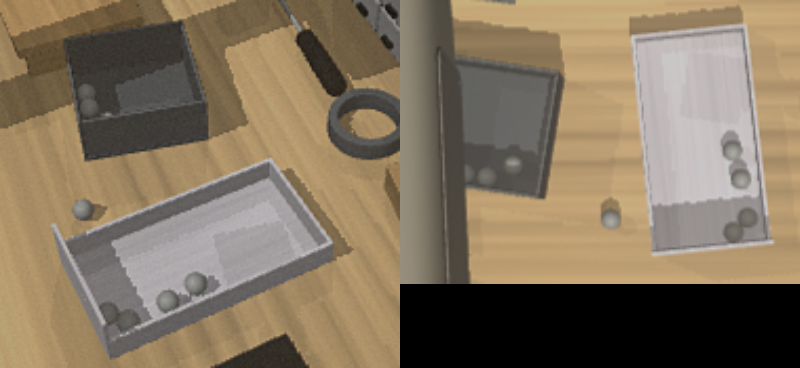

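Three balls are in the bin, four lie along the tray's -y side, and one rests on the bench at right-panel (611,218). Second tray pass next, with a slower tilt.

```bash
sed -i 's/z+.001+.0008\*k\],yaw,th,.06)/z+.001+.0008*k],yaw,th,.03)/; s/(6,13,19,tilt)/(5,10,15,20,tilt)/; s/xr+.002\*(k+1)/xr+.001*(k+1)/' h.py
python3 - <<'E'
from h import *
c=cap("top")
W=p2w(c,[[358.5,273.9],[362.5,287.7],[366.4,306.9],[359,314.3]],.015)[:,:2];a=TRAY[1]
print(((W-TRAY[0])@np.array([[np.cos(a),-np.sin(a)],[np.sin(a),np.cos(a)]])).round(3).tolist(), p2w(c,[[298.9,307.4]],.011))
go(LIP,[*w(TRAY,.03,0),.2],TRAY[1],0,.2)
scoop_pass(-.0262,x0=.035)
look("s4")
E
```

```text
[[-0.018, -0.034], [-0.049, -0.04], [-0.092, -0.044], [-0.107, -0.026]] [[0.4285741  0.01552615 0.011     ]]
floor z 0.0034999999999999996 [-0.6 -0.3  6.1]
[(-0.065, np.float64(3.0), np.float64(-0.0), np.float64(8.0)), (-0.071, np.float64(4.0), np.float64(-0.0), np.float64(7.0)), (-0.077, np.float64(4.0), np.float64(0.0), np.float64(7.0)), (-0.083, np.float64(5.0), np.float64(1.0), np.float64(7.0)), (-0.089, np.float64(4.0), np.float64(-0.0), np.float64(7.0)), (-0.095, np.float64(5.0), np.float64(0.0), np.float64(7.0)), (-0.101, np.float64(3.0), np.float64(0.0), np.float64(7.0)), (-0.107, np.float64(8.0), np.float64(1.0), np.float64(5.0)), (-0.113, np.float64(4.0), np.float64(-0.0), np.float64(5.0)), (-0.1145, np.float64(6.0), np.float64(1.0), np.float64(6.0))]
t 39.2917 [ 0.1139882  -0.59737014 -1.48116617]
```

View pics/s4.png

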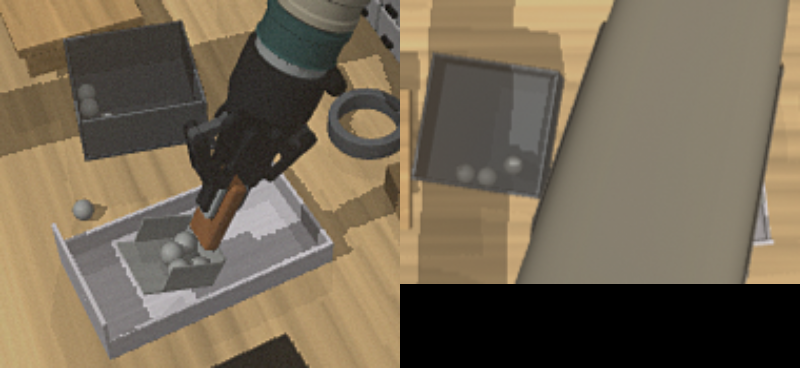

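All four balls are in the scoop. I'll pour them, then scoop up the bench ball against the outside of the tray wall.

```bash
sed -i 's/^def pour(yb=0):/def pour(yb=0,dy=0):/; s/yaw=BIN\[1\];P=lambda z,x=-.02:\[\*w(BIN,x,yb),z\]/yaw=BIN[1]+np.radians(dy);P=lambda z,x=-.02:[*w((BIN[0],yaw),x,yb),z]/' h.py
cat >> h.py <<'E'
YB=TRAY[1]+np.pi/2
def bench_pass(xt,y0,yend=.0655):
    P=lambda y,z:[*w(TRAY,xt,y),z]
    go(LIP,P(y0,.16),YB,0,.2);go(LIP,P(y0,.02),YB,-2,.12);b=F();z=.0025
    while z>-.004 and (F()-b)[2]<4: go(LIP,P(y0,z),YB,-2,.03);z-=.001
    z+=.001;print("floor",z);y=y0;log=[]
    while y>yend:
        y=max(yend,y-.006);go(LIP,P(y,z),YB,-2,.03);f=F()-b;log.append((round(y,4),*f.round(0).tolist()))
        if np.hypot(*f[:2])>25:break
    print(log[-6:]);yr=y+.074
    for k,th in enumerate((5,10,15,20,25)): go(REAR,P(yr+.001*(k+1),z+.001+.0008*k),YB,th,.03)
    r.wait(.4);go(REAR,P(yr+.03,.06),YB,25,.08);print("t",r.sense()["t"],(F()-b).round(1))
E
python3 - <<'E'
from h import *
pour()
c=cap("side");g=c["img"]
go(LIP,[*w(TRAY,-.09,.14),.2],YB,0,.2)
for y,z,th in((.125,.16,0),(.125,-.001,-2),(.0655,-.001,-2),(.0655,.01,25)):
    p,q=pose(LIP,[*w(TRAY,-.09,y),z],YB,th);print(r.solve_ik(p,q) is not None)
look("s5");print(r.sense()["t"])
E
```

```text
pour t 46.2083
True
True
True
True
50.0667
```

View pics/s5.png

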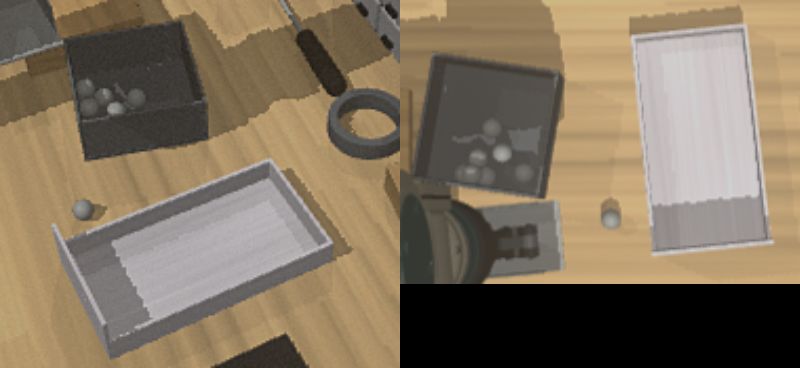

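The tray is empty, the bin holds the poured balls, and the bench ball hasn't moved. Scooping it now.

Run:
```python
from h import *
bench_pass(-.09,.127)
look("s6")
```

```text
floor -0.0005
[(0.091, -0.0, 5.0, 7.0), (0.085, 1.0, 5.0, 7.0), (0.079, -0.0, 5.0, 9.0), (0.073, -2.0, 15.0, 16.0), (0.067, -1.0, 7.0, 10.0), (0.0655, -1.0, 8.0, 11.0)]
t 60.4 [-0.2 -0.2 -1.2]
```

View pics/s6.png

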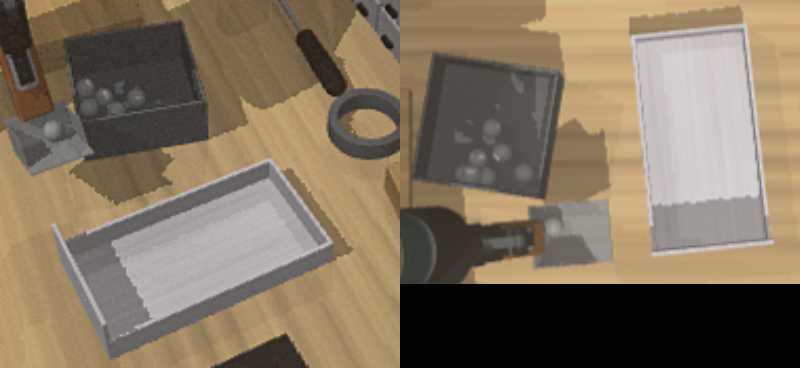

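The ball is in the scoop. I'll pour it, then return the scoop to its mat.

Run:
```python
from h import *
pour(dy=90)
y=MAT[1];O=[0,0,0]
go(O,[*MAT[0],.15],y,0,.2);look("s7")
go(O,[*MAT[0],.015],y,0,.15);b=F();z=.0065
while z>0 and (F()-b)[2]<4: z-=.001;go(O,[*MAT[0],z],y,0,.02)
print("z",z,(F()-b).round(1))
r.grip(.04);p=np.array(r.sense()["ee_pos"]);r.movel(p+[0,0,.12],vel=.12)
r.movel([.45,.05,.3],vel=.25)
c=cap("top");s=cap("side");print(r.sense()["t"],jars(c))
a=cv2.imread("pics/s7.png")[:290]
cv2.imwrite("pics/s7b.png",np.vstack([a,np.hstack([cv2.resize(c["img"][200:340,390:550],(400,300))[:300],cv2.resize(s["img"][280:480,230:450],(400,300))])]))
```

```text
pour t 66.625
z 0.0024999999999999996 [-1.   1.8  6.1]
76.1667 [(471, 272, 13.9, array([ 0.5047, -0.3582])), (406, 63, 11.3, array([ 0.9802, -0.2292])), (352, 64, 11.1, array([ 0.9792, -0.105 ]))]
```

View pics/s7b.png

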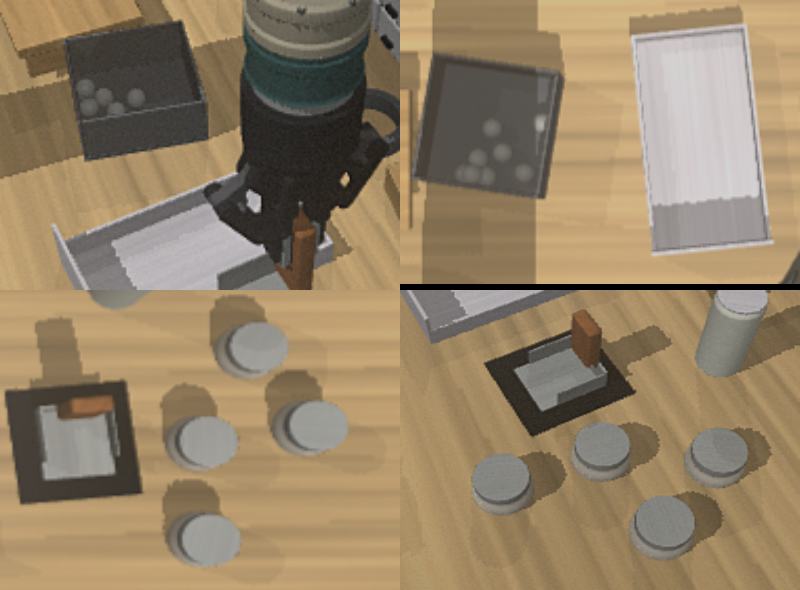

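All 8 balls are in the bin and the scoop stands centred on its mat. Next I'll locate the jar lids precisely.

```bash
cat >> h.py <<'E'
def lids(c,x0=455,y0=205,x1=550,y1=340,k=4):
    """steel lid discs: brightest neutral area, eroded free of the jar body, circle fitted"""
    g=cv2.resize(cv2.cvtColor(c["img"],cv2.COLOR_BGR2GRAY)[y0:y1,x0:x1],None,fx=k,fy=k,interpolation=cv2.INTER_CUBIC)
    h=cv2.HoughCircles(cv2.medianBlur(g,5),cv2.HOUGH_GRADIENT,1,35,param1=90,param2=14,minRadius=46,maxRadius=60)
    if h is None:return []
    out=[]
    for u,v,q in h[0]:
        U,V=(u+.5)/k-.5+x0,(v+.5)/k-.5+y0;px=c["img"][int(V),int(U)].astype(int)
        if px.max()-px.min()<25: out.append((round(U,1),round(V,1),round(q/k,1),p2w(c,(U,V),.045)[0][:2].round(4)))
    return out
E
python3 - <<'E'
from h import *
c=cap("top")
for l in lids(c): print(l,c["img"][int(l[1]),int(l[0])])
i=c["img"]
for l in lids(c): print(i[int(l[1]),int(l[0])-22:int(l[0])+23:2].mean(1).round().astype(int).tolist())
# side-view cross-check: lid centroid via neutral bright mask
s=cap("side");g=s["img"].astype(int);m=((g.max(2)-g.min(2)<20)&(g.mean(2)>100)).astype(np.uint8)
n,_,st,ce=cv2.connectedComponentsWithStats(m)
print([(a.tolist(),b.round(1).tolist()) for a,b in zip(st,ce) if 300<a[4]<3000 and b[1]>350])
print(r.sense()["t"])
E
```

```text
(np.float32(471.2), np.float32(270.2), np.float32(11.9), array([ 0.5079, -0.3592])) [152 157 159]
(np.float32(472.5), np.float32(315.8), np.float32(12.2), array([ 0.4104, -0.3584])) [153 159 159]
(np.float32(517.2), np.float32(262.8), np.float32(11.8), array([ 0.5238, -0.4585])) [150 156 157]
(np.float32(493.5), np.float32(225.8), np.float32(11.6), array([ 0.6048, -0.4108])) [144 149 151]
[140, 140, 141, 95, 108, 113, 83, 150, 154, 152, 154, 156, 155, 154, 157, 156, 155, 156, 134, 142, 141, 145, 144]
[139, 138, 140, 94, 108, 108, 91, 155, 156, 160, 157, 157, 155, 157, 155, 154, 154, 159, 137, 133, 133, 133, 134]
[157, 105, 97, 116, 88, 89, 155, 154, 154, 154, 153, 154, 155, 155, 155, 157, 156, 147, 148, 152, 157, 156, 155]
[147, 139, 96, 103, 109, 85, 158, 150, 145, 147, 147, 148, 147, 148, 148, 149, 154, 143, 139, 140, 140, 140, 140]
[([590, 341, 50, 57, 1095], [621.5, 364.3]), ([324, 368, 33, 40, 885], [340.2, 386.0]), ([390, 372, 32, 31, 723], [405.6, 386.5]), ([270, 389, 31, 34, 782], [284.7, 404.6]), ([359, 417, 33, 34, 869], [375.4, 433.7])]
76.2667
```

```bash
cat >> h.py <<'E'
def lids2(c,roi=(440,200,560,345),z=.045,thr=135):
    x0,y0,x1,y1=roi;g=c["img"].astype(int)[y0:y1,x0:x1];m=((g.max(2)-g.min(2)<18)&(g.mean(2)>thr)).astype(np.uint8)
    m=cv2.morphologyEx(m,cv2.MORPH_OPEN,np.ones((5,5),np.uint8));n,_,st,ce=cv2.connectedComponentsWithStats(m)
    return [(s[2:].tolist(),(q+[x0,y0]).round(1).tolist(),p2w(c,q+[x0,y0],z)[0][:2].round(4)) for s,q in zip(st[1:],ce[1:]) if s[4]>250]
E
python3 - <<'E'
from h import *
for l in lids2(cap("top")): print(l)
print()
for l in lids2(cap("side"),(250,340,460,480)): print(l)
E
```

```text
([22, 22, 392], [493.3, 226.2], array([ 0.6038, -0.4104]))
([23, 22, 405], [517.0, 262.7], array([ 0.5238, -0.458 ]))
([23, 23, 412], [473.0, 270.1], array([ 0.5082, -0.363 ]))
([23, 23, 425], [474.0, 316.2], array([ 0.4096, -0.3616]))
```

```bash
cat > jar.py <<'E'
from h import *
import sys
def place(target,slot):
    L=[l[2] for l in lids2(cap("top"))];p=min(L,key=lambda a:np.linalg.norm(a-target))
    if np.linalg.norm(p-target)>.06: print("lost",L);sys.exit()
    q0=tool(np.radians(0))[1];q1=tool(SHELF[1])[1]
    r.movel([*p,.2],frame=q0,vel=.3);
    L=[l[2] for l in lids2(cap("top"))]
    r.grip(.075);r.movel([*p,.07],vel=.2);r.movel([*p,.018],vel=.08);r.grip(0.0)
    s=r.sense();print("jar",p,"w",round(s["grip_width"],4),"t",s["t"])
    if not .05<s["grip_width"]<.064: print("bad grasp");r.grip(.08);r.movel([*p,.2]);sys.exit()
    r.movel([*p,.2],vel=.2);t=w(SHELF,0,slot);r.movel([*t,.2],frame=q1,vel=.3)
    r.movel([*t,.095],vel=.15);b=F();z=.082
    while z>.074 and (F()-b)[2]<4: z-=.001;r.movel([*t,z],vel=.02)
    print("  put z",round(z,4),(F()-b).round(1),r.sense()["grip_width"]);r.grip(.08);r.movel([*t,.2],vel=.2)
E
python3 - <<'E'
from jar import *
place(np.array([.4096,-.3616]),.0945)
r.movel([.45,.05,.3],vel=.3)
c=cap("top");s=cap("side");print(r.sense()["t"],[l[2] for l in lids2(c)])
cv2.imwrite("pics/j1.png",np.hstack([cv2.resize(c["img"][200:340,40:250],(400,267)),cv2.resize(s["img"][40:240,130:430],(400,267))]))
E
```

```text
jar [ 0.4096 -0.3616] w 0.0536 t 80.4083
  put z 0.079 [ 1.3 -0.1  4. ] 0.053616940956386604
89.475 [array([ 0.6038, -0.4104]), array([ 0.5238, -0.458 ]), array([ 0.5082, -0.363 ])]
```

View pics/j1.png

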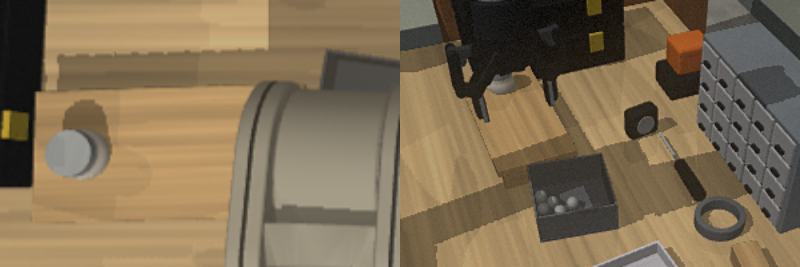

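The first jar stands on the shelf at left-panel (72,153). On to the other three.

Run:
```python
from jar import *
place(np.array([.5082,-.363]),.0315)
place(np.array([.5238,-.458]),-.0315)
place(np.array([.6038,-.4104]),-.0945)
r.movel([.4,-.15,.35],vel=.3)
c=cap("top");s=cap("side");print(r.sense()["t"],[l for l in lids2(c,(40,215,230,335),.105,125)],[l[2] for l in lids2(c)])
for k in (.0945,.0315,-.0315,-.0945): print(w(SHELF,0,k).round(4))
cv2.imwrite("pics/j2.png",np.hstack([cv2.resize(c["img"][150:340,40:460],(440,199)).copy(),cv2.resize(s["img"][40:400,130:440],(231,268))[:199]]))
cv2.imwrite("pics/full.png",c["img"])
```

```text
jar [ 0.5082 -0.363 ] w 0.053 t 93.325
  put z 0.079 [-1.4 -1.4  4.2] 0.05293663534923407
jar [ 0.5238 -0.458 ] w 0.0534 t 105.7917
  put z 0.079 [-1.1 -0.9  6.9] 0.05342026038520472
jar [ 0.6038 -0.4104] w 0.0534 t 118.025
  put z 0.079 [-3.1 -0.6  5.8] 0.053333845942701824
126.75 [([23, 24, 444], [75.2, 279.8], array([0.4868, 0.4759])), ([24, 24, 454], [105.0, 279.1], array([0.488 , 0.4134])), ([25, 24, 461], [135.2, 278.2], array([0.4896, 0.35  ]))] []
[0.4865 0.4761]
[0.4882 0.4131]
[0.4898 0.3501]
[0.4915 0.2871]
```

View pics/full.png

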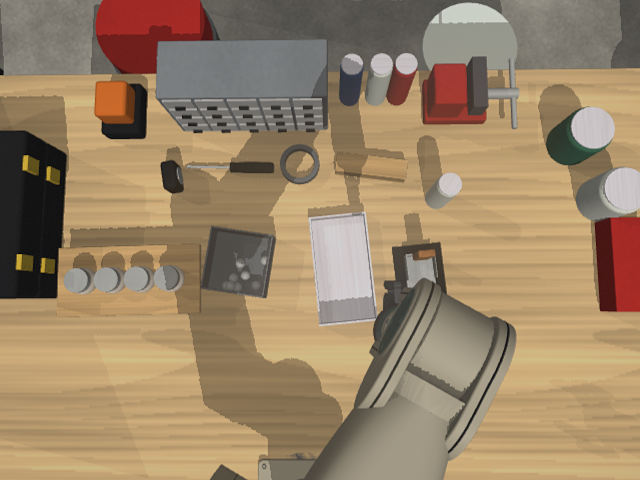

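The four jars stand in a straight row at (75–168, 279) and the bystanders haven't moved. One last look at the scoop with the arm clear.

Run:
```python
from h import *
r.movel([.4,.1,.35],vel=.3)
c=cap("top");cv2.imwrite("pics/last.png",cv2.resize(c["img"][200:335,300:460],None,fx=4,fy=4,interpolation=cv2.INTER_CUBIC))
A=lambda l:(np.array(l)+.5)/4-.5+[300,200]
```

```text
(no output)
```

View pics/last.png

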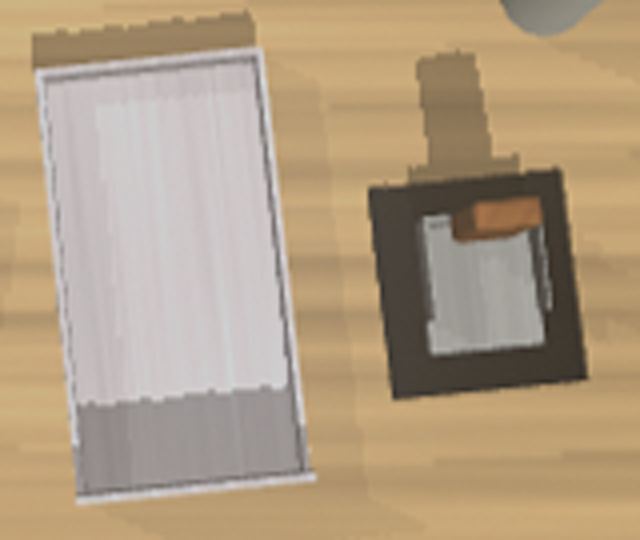

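The tray is empty and the scoop stands centred on the mat: its lip is at (488,350) and the mat's centre is at (478,283).

```bash
python3 -c "
from cell import r
print(r.finish_job())"
```

```text
the job is handed in; nothing more can be done
None
```

The job is handed in: all 8 balls are in the bin, the scoop stands upright in the middle of its mat and the four jars stand in one straight row on the shelf; one ball jumped out of the tray onto the bench on the first pass, and I retrieved it with the scoop.

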